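# Hold a clamp arm level over its rest

### The arm

A 6-joint arm with a two-finger parallel gripper is mounted at the origin on a cart in front of the work surface, level with it; the furniture and walls round the work are solid. World frame = base frame: x ahead of the robot, y to its left, z up, the work surface at z = 0. Lengths are in m, angles in degrees, forces in N, time in s.
With the tool pointing down it reaches from about 0.35 to 0.85 m from the base axis. Payload 8.1 kg.
Tool frame: the origin (TCP) lies at the centre of the arm's flange, where the gripper is bolted on; the fingertips stand 186 mm ahead of it and the grasp point (between the pads) lies 167 mm ahead of it; z points along the fingers, y is the line along which they close (so a half turn about z gives the same grasp; the last joint's range is limited). The gripper opens to 93 mm and grips with 3 to 60 N. Pads are 15 mm wide; open, the fingers measure 128 mm over their backs; the gripper's body (75 mm by 188 mm) begins 65 mm behind the grasp point.
Start: joints at [-4.893, 7.471, 85.268, -0, 87.261, -4.893], TCP at [0.6, 0, 0.405] pointing down, gripper open.
Joint ranges: [-169.43, 169.43], [-51.17, 129.36], [1.28, 143.12], [-76.62, 256.62], [0, 156.53], [-152.29, 152.29]. Speed limits (degrees/s): [136.94, 136.94, 159.86, 180, 180, 180].

### API

Orientations are given as a 3x3 rotation matrix whose columns are the frame's x, y, z axes.
In Python, from workcell import monitor, cams, r gives the robot as it stands. The module is installed in compiled form; this text tells all that it offers.
- The arm moves only by the tool carry_out, never from a script. Its argument "motion" is a list of rows, each an object with "rot": the turn, a rotation vector about the world's x, y, z in units of 0.15 rad (1.0 is 0.15 rad), a list of three; "dp": the shift along the world's x, y, z in units of 0.12 m (1.0 is 0.12 m), a list of three; "grip": the gripper's target within -1 to 1 (shut at 1, half-way at 0, fully open at -1). In form: [{"rot": [ax, ay, az], "dp": [x, y, z], "grip": grip}, ...]. A call has 1 to 5 rows; each row shifts and turns the commanded pose from where the row before left it; what a row does not reach is not made up. A row lasts 1/8 s, in which the tool goes at most 62.5 mm and 10.7 degrees, less where a joint would pass 70% of its speed; a pose out of reach is approached as far as the arm can. A call with a number of a shift or a turn outside -1 to 1 is refused whole. A call with a gripper value outside its range is refused whole. The fingers move at their own pace and stop on an object; "grip_force" is the grip in N (left out, the last holds). Time passes only in rows, so rows that do not move let the fingers close. It gives the time, the measured TCP pose, the force, the opening and the grip force at its end, in the units of the state.
- monitor.sense(): the state, without advancing time (a new reading comes with each control period).
- cams.snapshot(name): name is "scene" or "side" or "wrist"; returns the picture (384x512x3 uint8, red, green, blue); there is no depth.
- cams.camera_model(name): a dict with "fx", "fy", "cx", "cy" (pixels), "extrinsics" (4x4, takes a point from world to camera coordinates). Camera axes: x right, y down, z forward; pixel columns grow to the right and rows downward; lengths in m; the calibration is good to about 2 mm. The wrist camera is an equidistant fisheye: a pixel r from the principal point sees the ray r / f radians off the axis. A picture is of the moment at which its call begins: read the wrist's pose just before it. camera_model takes no time and is no camera call; for the wrist camera it gives the pose at the moment of the call.
- r.finish_job(): hands the job in; it is judged then, once.
The state is a dict: "clock": time; "qpos": joint angles; "joint_vel": joint speeds; "effort": joint torques, N m; "tool_pos": TCP position; "eef_rot": TCP orientation; "contact_force": force on the tool from outside, world axes, zero at the start; "moment": the same for the moment, N m; "width": finger opening in m; "grip_force": force on a finger pad.
Only numpy, scipy, OpenCV 4.12 (cv2) and the standard library are available. Lean on these libraries where they do the work, as an engineer would, in place of code of your own. Each camera call takes 0.05 s, during which the arm holds its last target. There are 200 camera calls.

### The job

Pick up the lab clamp arm from the bench by its balance point on the bare rod, keeping it level, and carry it to the two-fork rest. Hold it there level and still, the rod lined up with the forks, its balance point centred between them, the heavy head on the side of the blue pad, and the rod about 5 cm above where it would lie in the forks. Do not put it down: finish while holding it there in the gripper, and touch neither the rest nor the things standing around.

Things in the scene. Friction and masses are not known exactly. Their poses are not given: they have to be found in the camera images.
- clamp: Loose clamp arm, 0.4 kg, 290 mm long, lying flat. Origin: underside, mid-length; x along the rod from head (-) to claw (+), z up. Round steel rod 12 mm thick, axis 24 mm above underside, bare from x=-90 to 86 mm. Heavy grey head block x=-130 to -90, 36 wide, 48 high, brass thumbscrews on top (to 62 high) and end (x=-145). Light claw with two red prongs, x=86 to 145, 56 wide, brass foot.
- clamp_balance (a point): The balance point (centre of mass) of the clamp arm, on the rod's axis, 50 mm from the head block's face and 40 mm from the clamp's origin towards the head. Axes as those of the clamp. Grip the rod here, across the rod.
- clamp_head (a point): Centre of the clamp arm's heavy grey head block, on the rod's axis, 70 mm from the balance point. Axes as those of the clamp.
- rest: Fixed rest: white base plate 10 mm thick, 70 mm wide, x=-107 to 63 mm, with two black V forks on steel posts 68 mm apart along its x axis; fork tips 80 mm above the bench, forks 48 mm wide. Origin: on the bench, midway between the forks; z up. A blue pad at x=-75 mm marks the end for the clamp head.
- rest_seat (a point): The point midway between the forks, 70 mm above the bench, where the balance point would be if the clamp arm lay in the forks (rod along x, head at negative x). Axes as those of the rest. Hold the balance point about 50 mm straight above this point.
- vial_dark_cap: Bystander: small vial with black cap, 23 mm wide, 52 mm high; origin at the centre of its underside.
- vial_white_cap: Bystander: small vial with white cap, 23 mm wide, 52 mm high; origin at the centre of its underside.
- small_box: Bystander: small blue and white box, 70 x 70 x 32 mm; origin at the centre of its underside.
- tape: Bystander: roll of adhesive tape lying flat, 68 mm wide, 19 mm high; origin at the centre of its underside.

How it is judged (in metres and radians):
On the way:
1. the clamp arm is lifted level off the bench, held at its balance point (height (world z) of clamp_balance above 0.06 m and angle between clamp's own z axis and vertical below 0.15 rad and contact force between the fingers and clamp above 1 N and x of the grasp point in the frame of clamp_balance between -0.018 and 0.018 m), for 0.2 s.
At the end, for the whole second after the job is handed in: Held still, gripped within 18 mm of the balance point, which is within 15 mm sideways of midway between the forks and 30-80 mm above its seat; rod along the forks within 0.12 rad, head on the blue pad's side, level within 0.10 rad; rest untouched, no bystander moved 20 mm (horizontal distance between clamp_balance and rest_seat below 0.015 m and z of clamp_balance in the frame of rest_seat between 0.03 and 0.08 m and angle between the x axis of clamp_balance and the x axis of rest_seat, either way round below 0.12 rad and x of clamp_head in the frame of rest_seat below -0.05 m and angle between clamp's own z axis and vertical below 0.1 rad and x of the grasp point in the frame of clamp_balance between -0.018 and 0.018 m and contact force between the fingers and clamp above 1 N and contact force between rest and anything else below 0.5 N and linear speed of clamp below 0.02 m/s and angular speed of clamp below 0.15 rad/s and distance of each of vial_dark_cap, vial_white_cap, small_box, tape from where it was at the start of the episode below 0.02 m); the arm keeps its last pose, push and grip.
It fails at once if the clamp arm is tilted by more than 0.35 rad (angle between clamp's own z axis and vertical above 0.35 rad).
It fails at once if the rest is touched with more than 2 N (contact force between rest and anything else above 2 N).
It fails at once if a bystander is moved by more than 20 mm (distance of any of vial_dark_cap, vial_white_cap, small_box, tape from where it was at the start of the episode above 0.02 m).
It also fails if it takes over 42 s, if anything falls off the work surface, if the arm or the gripper's body presses on something with over 40 N, if the wrist force passes 120 N, or if a joint passes its speed limit or range.

## Working session

There is one attempt and no reset: what is moved stays moved. The work goes in short steps, Python scripts to look and compute and a tool call to move; the robot and the scene stay as the last step left them, time stands still between calls to the robot, and variables do not carry over. Pictures are saved under pics/ and viewed, at most 10 in all, crops included, and the job is handed in when it is done.

Besides the shell and the picture viewer there is one more tool, called after "Emit:" as name(argument=value, ...) on one line, values as JSON. carry_out: Moves the arm, as the interface text tells. Its arguments: {"type":"object","properties":{"motion":{"type":"array","items":{"type":"object","properties":{"rot":{"type":"array","items":{"type":"number","minimum":-1,"maximum":1}},"dp":{"type":"array","items":{"type":"number","minimum":-1,"maximum":1}},"grip":{"type":"number"}}}},"grip_force":{"type":"number"}},"required":["motion"]}

```bash
mkdir -p pics; cat > h.py <<'E'
import numpy as np, cv2
from workcell import monitor, cams, r
def snap(n,f):
    m=cams.camera_model(n); im=cams.snapshot(n); cv2.imwrite('pics/'+f,im[:,:,::-1]); return im,m
def ray(m,u,v,fish=False):
    E=np.array(m["extrinsics"]); x=(u-m["cx"])/m["fx"]; y=(v-m["cy"])/m["fy"]
    if fish:
        t=np.hypot(x,y); d=np.array([x/t*np.sin(t),y/t*np.sin(t),np.cos(t)]) if t>0 else np.array([0,0,1.])
    else: d=np.array([x,y,1.])
    R=E[:3,:3]; return -R.T@E[:3,3], R.T@d
def onz(m,u,v,z,fish=False):
    o,d=ray(m,u,v,fish); return (o+d*(z-o[2])/d[2]).round(4)
def proj(m,p):
    E=np.array(m["extrinsics"]); q=E[:3,:3]@p+E[:3,3]; return m["fx"]*q[0]/q[2]+m["cx"],m["fy"]*q[1]/q[2]+m["cy"]
E
python3 - <<'E'
from h import *
ims=[snap(n,n+'0.png') for n in('scene','side','wrist')]
for i,m in ims: print(m)
a=np.hstack([i for i,m in ims[:2]])
E
```

```text
{'fx': 403.62500704176244, 'fy': 403.62500704176244, 'cx': 250.38654503502957, 'cy': 188.55460919616647, 'extrinsics': array([[ 0.74888934, -0.6626912 ,  0.00226607, -0.42146614],
       [-0.47689097, -0.5412896 , -0.69251756,  0.35663051],
       [ 0.46015189,  0.51753835, -0.72139746,  0.72148288],
       [ 0.        ,  0.        ,  0.        ,  1.        ]])}
{'fx': 497.92739639337447, 'fy': 497.92739639337447, 'cx': 250.69447744805728, 'cy': 197.25884514365237, 'extrinsics': array([[ 0.9449093 , -0.32655015, -0.02261443, -0.52564142],
       [-0.22990861, -0.61291391, -0.75596201,  0.23215692],
       [ 0.23299881,  0.71951479, -0.65422475,  1.09445954],
       [ 0.        ,  0.        ,  0.        ,  1.        ]])}
{'fx': 297.3186396354542, 'fy': 297.3186396354542, 'cx': 253.92807322831842, 'cy': 190.29062663724724, 'extrinsics': array([[ 9.99998734e-01,  5.37741017e-04, -1.49732354e-03,
        -5.99360659e-01],
       [ 9.25607305e-04, -9.62114247e-01,  2.72645042e-01,
        -3.20979616e-02],
       [-1.29398389e-03, -2.72646083e-01, -9.62113527e-01,
         3.89602313e-01],
       [ 0.00000000e+00,  0.00000000e+00,  0.00000000e+00,
         1.00000000e+00]])}
```

View pics/scene0.png

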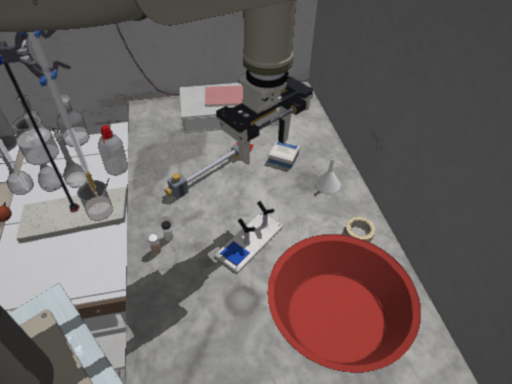

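View pics/wrist0.png

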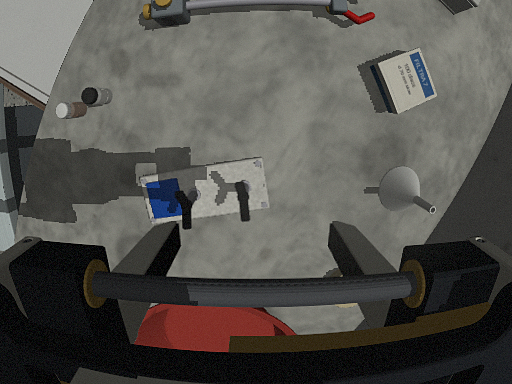

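View pics/side0.png

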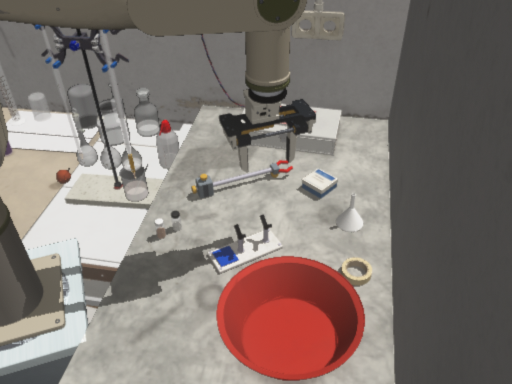

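The scene image shows the head at (178,185) and the rod running to the claw at about (245,150), with the rest's blue pad at (235,253). In the wrist view the rod runs from (188,12) to (330,5), and the rest plate's right-hand corners are at (265,158) and (269,207). In the side view the rod runs from (213,184) to (272,172), and the tape is at (356,271).

```bash
python3 - <<'E'
from h import *
m={n:cams.camera_model(n) for n in('scene','side','wrist')}
def P(n,pts,z):
    for p in pts: print(n,p,onz(m[n],*p,z,n=='wrist'))
print('rod');P('scene',[(187,185),(238,153)],.024);P('side',[(213,184),(272,171)],.024);P('wrist',[(188,12),(331,5)],.024)
# blue pad mask + white plate
for n in m:
    im=cv2.imread(f'pics/{n}0.png'); h=cv2.cvtColor(im,cv2.COLOR_BGR2HSV)
    b=cv2.inRange(h,(105,180,60),(130,255,255)); k,l,s,c=cv2.connectedComponentsWithStats(b)
    for i in range(1,k):
        if s[i,4]>150: print('blue',n,s[i],c[i].round(1),onz(m[n],*c[i],.011,n=='wrist'))
print('plate');P('wrist',[(264,158),(269,207),(149,222)],.01)
P('side',[(274,232),(283,251)],.01)
print('forks');P('wrist',[(180,191),(186,228),(241,181),(245,220)],.08)
print('vials');P('wrist',[(97,96),(68,110)],.05);P('wrist',[(405,80)],.032)
P('side',[(176,213),(159,222)],.052)
print('tape');P('side',[(356,271)],.015);print('box');P('side',[(320,180)],.03)
print('funnel');P('side',[(350,222)],.0);P('scene',[(330,184)],0.)
E
```

```text
rod
scene (187, 185) [0.5144 0.1919 0.024 ]
scene (238, 153) [0.6938 0.2003 0.024 ]
side (213, 184) [0.5218 0.2122 0.024 ]
side (272, 171) [0.6921 0.2092 0.024 ]
wrist (188, 12) [0.5191 0.1997 0.024 ]
wrist (331, 5) [0.6942 0.2108 0.024 ]
blue scene [221 243  27  22 309] [234.4 253. ] [ 0.4763 -0.0434  0.011 ]
blue wrist [146 179  36  39 719] [162.5 200.6] [ 0.4754 -0.0444  0.011 ]
plate
wrist (264, 158) [0.6123 0.0126 0.01  ]
wrist (269, 207) [ 0.6195 -0.053   0.01  ]
wrist (149, 222) [ 0.4515 -0.0766  0.01  ]
side (274, 232) [ 0.6159 -0.0044  0.01  ]
side (283, 251) [ 0.6129 -0.0712  0.01  ]
forks
wrist (180, 191) [ 0.5196 -0.011   0.08  ]
wrist (186, 228) [ 0.5232 -0.0543  0.08  ]
wrist (241, 181) [ 0.586 -0.     0.08 ]
wrist (245, 220) [ 0.5898 -0.0439  0.08  ]
vials
wrist (97, 96) [0.4092 0.1    0.05  ]
wrist (68, 110) [0.3633 0.0871 0.05  ]
wrist (405, 80) [0.7904 0.1213 0.032 ]
side (176, 213) [0.3981 0.1021 0.052 ]
side (159, 222) [0.3523 0.0849 0.052 ]
tape
side (356, 271) [ 0.7423 -0.1891  0.015 ]
box
side (320, 180) [0.7965 0.1191 0.03  ]
funnel
side (350, 222) [ 0.813  -0.0286  0.    ]
scene (330, 184) [ 0.8145 -0.0363  0.    ]
```

Emit:
carry_out(motion=[{"rot":[0,0,-0.85],"dp":[-0.02,0.14,-0.07],"grip":-1},{"rot":[0,0,-0.85],"dp":[-0.02,0.14,-0.07],"grip":-1},{"rot":[0,0,-0.85],"dp":[-0.02,0.14,-0.07],"grip":-1},{"rot":[0,0,-0.85],"dp":[-0.02,0.14,-0.07],"grip":-1},{"rot":[0,0,-0.85],"dp":[-0.02,0.14,-0.07],"grip":-1}])

```text
clock: 0.78
tool_pos: [0.5878, 0.0845, 0.362]
eef_rot: [[0.599, 0.801, -0.001], [0.801, -0.599, -0.0], [-0.0, -0.001, -1.0]]
contact_force: [0.3, 0.7, 0.0]
width: 0.0927
grip_force: 0.0
```

Emit:
carry_out(motion=[{"rot":[0,0,-0.85],"dp":[-0.02,0.14,-0.07],"grip":-1},{"rot":[0,0,-0.85],"dp":[-0.02,0.14,-0.07],"grip":-1},{"rot":[0,0,-0.85],"dp":[-0.02,0.14,-0.07],"grip":-1},{"rot":[0,0,-0.85],"dp":[-0.02,0.14,-0.07],"grip":-1},{"rot":[0,0,-0.85],"dp":[-0.02,0.14,-0.07],"grip":-1}])

```text
clock: 1.4
tool_pos: [0.5757, 0.1685, 0.3201]
eef_rot: [[0.958, 0.287, -0.001], [0.287, -0.958, -0.0], [-0.001, -0.0, -1.0]]
contact_force: [0.4, -0.4, -0.3]
width: 0.0929
grip_force: 0.0
```

Emit:
carry_out(motion=[{"rot":[0,0,-0.85],"dp":[-0.02,0.14,-0.07],"grip":-1},{"rot":[0,0,-0.85],"dp":[-0.02,0.14,-0.07],"grip":-1},{"rot":[0,0,0],"dp":[0,0,0],"grip":-1}])

```text
clock: 1.78
tool_pos: [0.5705, 0.2023, 0.3027]
eef_rot: [[0.999, 0.043, -0.002], [0.043, -0.999, -0.0], [-0.002, 0.0, -1.0]]
contact_force: [0.9, 0.1, 0.4]
width: 0.093
grip_force: 0.0
```

```bash
python3 - <<'E'
from h import *
s=monitor.sense(); print(s['clock'],s['tool_pos'],s['eef_rot'],s['qpos'],s['width'])
im,m=snap('wrist','wrist1.png');im,m=snap('scene','scene1.png')
E
```

```text
1.775 [0.57051753 0.20233707 0.30270363] [[ 9.99067609e-01  4.31157623e-02 -2.22364252e-03]
 [ 4.31149023e-02 -9.99070026e-01 -4.33250114e-04]
 [-2.24025450e-03  3.36974025e-04 -9.99997434e-01]] [1.46727552e+01 1.22502502e+01 9.07744435e+01 8.47128722e-03
 7.71048446e+01 1.02199760e+02] 0.09300674415383241
```

View pics/wrist1.png

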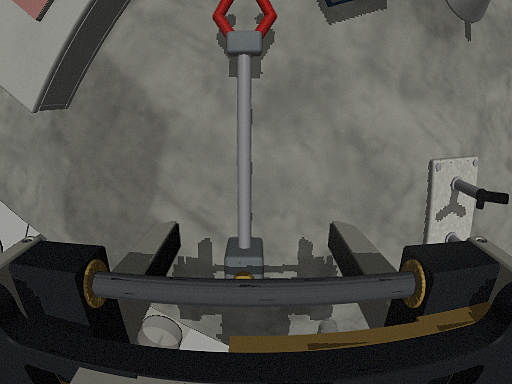

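The wrist view shows the rod running vertically at u≈244, from the head face at v≈247 to the claw block at v≈52. The fingers straddle it.

```bash
python3 - <<'E'
from h import *
m=cams.camera_model('wrist')
im=cv2.imread('pics/wrist1.png'); g=cv2.cvtColor(im,cv2.COLOR_BGR2GRAY)
for v in (70,120,170,220): 
    row=g[v,225:265].astype(int); d=np.diff(row); a=225+d.argmax()+.5; b=225+d.argmin()+.5
    print(v,a,b,onz(m,(a+b)/2+.5,v,.024,True))
print(g[225:285:3,244])
for p in((244,240),(244,247)): print(p,onz(m,*p,.030,True))
print((244,54),onz(m,244,54,.03,True))
print('box edge',onz(m,70,108,0,True),onz(m,36,110,.0,True))
print('plate',onz(m,430,160,.01,True),onz(m,477,158,.01,True))
E
```

```text
70 260.5 228.5 [0.68   0.2136 0.024 ]
120 251.5 236.5 [0.6363 0.2121 0.024 ]
170 251.5 249.5 [0.5923 0.2046 0.024 ]
220 251.5 249.5 [0.5447 0.2026 0.024 ]
[134 130 133 132 132 134 131 134  44  60  64  99  96  98  46  44  38 118
  12  45]
(244, 240) [0.5266 0.2084 0.03  ]
(244, 247) [0.5192 0.2082 0.03  ]
(244, 54) [0.6931 0.2148 0.03  ]
box edge [0.6498 0.4021 0.    ] [0.6511 0.4538 0.    ]
plate [0.6111 0.0171 0.01  ] [ 0.6196 -0.0531  0.01  ]
```

```bash
python3 -c "
import cv2;i=cv2.imread('pics/wrist1.png')[200:300,200:300];cv2.imwrite('pics/c1.png',cv2.resize(i,None,fx=5,fy=5,interpolation=cv2.INTER_CUBIC))"
```

```text
(no output)
```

View pics/c1.png

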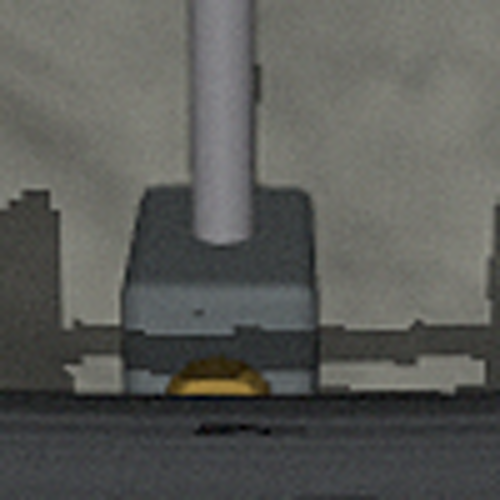

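The crop shows the rod meeting the head face at about (244.5,248.5). That puts the face at x≈0.518, and the claw face at 0.693 matches the 176 mm bare length. The balance point is therefore about (0.568, 0.208).

Emit:
carry_out(motion=[{"rot":[0,0,0],"dp":[-0.01,0.025,-0.25],"grip":-1},{"rot":[0,0,0],"dp":[-0.01,0.025,-0.25],"grip":-1},{"rot":[0,0,0],"dp":[0,0,-0.25],"grip":-0.5},{"rot":[0,0,0],"dp":[0,0,-0.17],"grip":-0.5},{"rot":[0,0,0],"dp":[0,0,0],"grip":-0.5}], grip_force=30)

```text
clock: 2.5
tool_pos: [0.5682, 0.2069, 0.192]
eef_rot: [[0.999, 0.041, -0.003], [0.041, -0.999, -0.001], [-0.003, 0.001, -1.0]]
contact_force: [-0.6, -1.1, 0.5]
width: 0.0709
grip_force: 0.0
```

Emit:
carry_out(motion=[{"rot":[0,0,0],"dp":[0,0,0],"grip":1},{"rot":[0,0,0],"dp":[0,0,0],"grip":1},{"rot":[0,0,0],"dp":[0,0,0],"grip":1},{"rot":[0,0,0],"dp":[0,0,0],"grip":1},{"rot":[0,0,0],"dp":[0,0,0],"grip":1}], grip_force=30)

```text
clock: 3.12
tool_pos: [0.5688, 0.2077, 0.1937]
eef_rot: [[0.999, 0.041, 0.0], [0.041, -0.999, 0.0], [0.0, -0.0, -1.0]]
contact_force: [-1.4, 0.0, 0.8]
width: 0.0245
grip_force: 0.0
```

Emit:
carry_out(motion=[{"rot":[0,0,0],"dp":[0,0,0],"grip":1},{"rot":[0,0,0],"dp":[0,0,0],"grip":1},{"rot":[0,0,0],"dp":[0,0,0],"grip":1},{"rot":[0,0,0],"dp":[0,0,0],"grip":1}])

```text
clock: 3.62
tool_pos: [0.569, 0.2083, 0.1941]
eef_rot: [[0.999, 0.041, 0.001], [0.041, -0.999, 0.001], [0.001, -0.001, -1.0]]
contact_force: [-0.6, 4.9, 3.8]
width: 0.0109
grip_force: 30.0
```

Emit:
carry_out(motion=[{"rot":[0,0,0],"dp":[0,0,0.1],"grip":1},{"rot":[0,0,0],"dp":[0,0,0.2],"grip":1},{"rot":[0,0,0],"dp":[0,0,0.2],"grip":1},{"rot":[0,0,0],"dp":[0,0,0.1],"grip":1},{"rot":[0,0,0],"dp":[0,0,0],"grip":1}])

```text
clock: 4.25
tool_pos: [0.5691, 0.2075, 0.2663]
eef_rot: [[0.999, 0.041, 0.001], [0.041, -0.999, 0.0], [0.001, -0.0, -1.0]]
contact_force: [1.7, 0.7, -5.4]
width: 0.0109
grip_force: 30.0
```

```bash
python3 - <<'E'
from h import *
s=monitor.sense(); print(s['clock'],s['tool_pos'],s['width'],s['grip_force'],s['moment'],s['contact_force'])
i,m=snap('wrist','wrist2.png');j,m=snap('side','side2.png')
cv2.imwrite('pics/c2.png',np.vstack([i[:300,100:400],cv2.resize(j[110:230,150:310],(300,225))])[:,:,::-1])
E
```

```text
4.25 [0.56909127 0.2074918  0.2663023 ] 0.010900126854230804 29.996948540210724 [0.11643441 0.04746968 0.05382418] [ 1.70594408  0.69817476 -5.42713522]
```

View pics/c2.png

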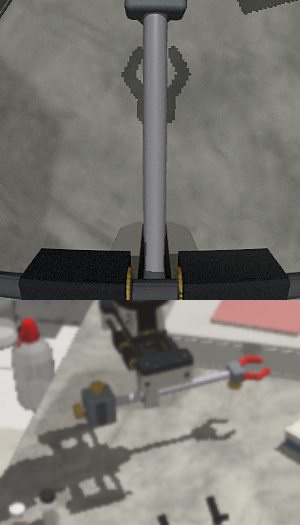

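The crop shows the rod gripped and lifted, and it looks level. Next is the carry to the rest.

Emit:
carry_out(motion=[{"rot":[0,0,0],"dp":[0,-0.03,0.15],"grip":1},{"rot":[0,0,0.1],"dp":[0,-0.1,0.15],"grip":1},{"rot":[0,0,0.1],"dp":[-0.02,-0.2,0.08],"grip":1},{"rot":[0,0,0.1],"dp":[-0.02,-0.25,0],"grip":1},{"rot":[0,0,0.1],"dp":[-0.02,-0.25,0],"grip":1}], grip_force=45)

```text
clock: 4.97
tool_pos: [0.5618, 0.1065, 0.313]
eef_rot: [[0.995, 0.102, 0.002], [0.102, -0.995, -0.0], [0.002, 0.0, -1.0]]
contact_force: [0.8, 0.3, -4.3]
width: 0.0111
grip_force: 45.0
```

Emit:
carry_out(motion=[{"rot":[0,0,0.1],"dp":[-0.02,-0.25,0],"grip":1},{"rot":[0,0,0.1],"dp":[-0.02,-0.25,0],"grip":1},{"rot":[0,0,0.1],"dp":[-0.02,-0.2,0],"grip":1},{"rot":[0,0,0],"dp":[0,-0.15,0],"grip":1},{"rot":[0,0,0],"dp":[0,-0.05,0],"grip":1}])

```text
clock: 5.6
tool_pos: [0.5546, -0.0012, 0.312]
eef_rot: [[0.99, 0.144, 0.001], [0.144, -0.99, -0.0], [0.001, 0.0, -1.0]]
contact_force: [0.5, -0.2, -4.9]
width: 0.0109
grip_force: 45.0
```

Emit:
carry_out(motion=[{"rot":[0,0,0],"dp":[0,-0.2,0],"grip":1},{"rot":[0,0,0],"dp":[0,-0.05,0],"grip":1},{"rot":[0,0,0],"dp":[0,0,0],"grip":1},{"rot":[0,0,0],"dp":[0,0,0],"grip":1}])

```text
clock: 6.1
tool_pos: [0.5544, -0.0292, 0.3111]
eef_rot: [[0.989, 0.146, -0.0], [0.146, -0.989, 0.0], [-0.0, -0.0, -1.0]]
contact_force: [-0.2, 1.1, -4.8]
width: 0.0108
grip_force: 45.0
```

```bash
python3 - <<'E'
from h import *
s=monitor.sense(); print(s['clock'],s['tool_pos'],s['eef_rot'],s['width'],s['grip_force'],s['moment'],s['contact_force'])
i,m=snap('wrist','wrist3.png');j,m=snap('side','side3.png');k,m=snap('scene','scene3.png')
a=cv2.resize(j[150:300,150:310],(400,375));b=cv2.resize(k[140:290,140:300],(400,375))
cv2.imwrite('pics/c3.png',np.hstack([a,b])[:,:,::-1])
E
```

```text
6.1 [ 0.55443393 -0.02922395  0.31113089] [[ 9.89309753e-01  1.45829358e-01 -1.01637624e-04]
 [ 1.45829388e-01 -9.89309666e-01  4.17906356e-04]
 [-3.96080677e-05 -4.28260586e-04 -9.99999908e-01]] 0.010787515272932162 44.99604821205139 [ 0.07769889  0.08121036 -0.0049838 ] [-0.18541737  1.0683316  -4.82040371]
```

View pics/c3.png

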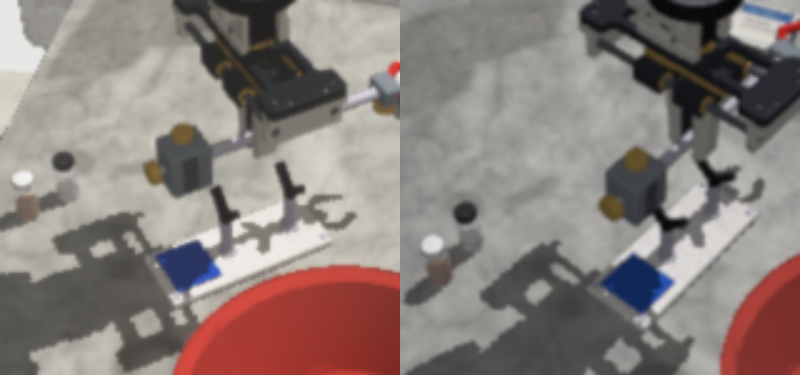

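View pics/wrist3.png

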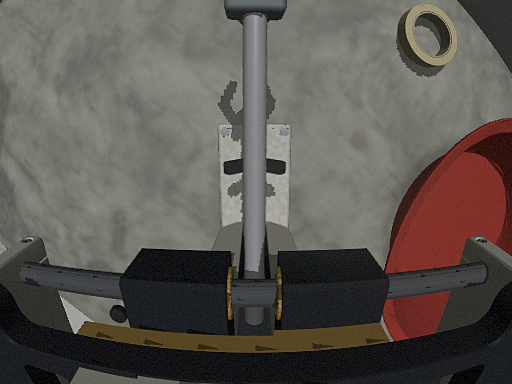

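The wrist view shows the rod (u≈255) centred over the plate (u 219–291 at v=125) and the far fork (tips at u 224 and 286, v≈166). The side and scene crops show the head above the blue pad, the rod level, and the vials standing.

```bash
python3 - <<'E'
from h import *
m=cams.camera_model('wrist'); O=lambda u,v,z:onz(m,u,v,z,True)
th=np.deg2rad(8.4)
L=O(219,125,.01);R=O(291,125,.01);print('corners',L,R,np.linalg.norm(L-R),'yaw',np.rad2deg(np.arctan2(*(L-R)[:2]))*-1)
e=(L+R)/2;print('mid from plate',e[:2]-.063*np.array([np.cos(th),np.sin(th)]))
A=O(224,166,.08);B=O(286,166,.08);print('fork',A,B,np.linalg.norm(A-B)); print('mid from fork',((A+B)/2)[:2]-.034*np.array([np.cos(th),np.sin(th)]))
z=.3111-.167-.003
print('rod',O(255,30,z),O(255,200,z), 'claw face',O(255,13,z+.006))
for n,uv in(('side',[(150+i/2.5,150+j/2.5) for i,j in((225,215),(292,187))]),('scene',[(140+i/2.5,140+j/2.5) for i,j in((670,222),(715,175))])):
    mm=cams.camera_model(n); p=[onz(mm,*q,.070) for q in uv]; print(n,p,np.mean(p,0))
E
```

```text
corners [0.6093 0.0118 0.01  ] [ 0.6192 -0.0551  0.01  ] 0.06762854426941334 yaw 8.417657177013174
mid from plate [ 0.55192584 -0.03085323]
fork [ 0.5854 -0.003   0.08  ] [ 0.592  -0.0473  0.08  ] 0.04478894952999009
mid from fork [ 0.55506474 -0.03011682]
rod [ 0.6691 -0.013   0.1411] [ 0.5825 -0.0258  0.1411] claw face [ 0.6763 -0.0119  0.1471]
side [array([ 0.5164, -0.0455,  0.07  ]), array([ 0.5865, -0.0324,  0.07  ])] [ 0.55145 -0.03895  0.07   ]
scene [array([ 0.7774, -0.2785,  0.07  ]), array([ 0.8553, -0.2748,  0.07  ])] [ 0.81635 -0.27665  0.07   ]
```

Emit:
carry_out(motion=[{"rot":[0,0,0],"dp":[0,-0.01,-0.06],"grip":1},{"rot":[0,0,0],"dp":[0,0,-0.08],"grip":1},{"rot":[0,0,0],"dp":[0,0,-0.03],"grip":1},{"rot":[0,0,0],"dp":[0,0,0],"grip":1},{"rot":[0,0,0],"dp":[0,0,0],"grip":1}])

```text
clock: 6.88
tool_pos: [0.5545, -0.0312, 0.2909]
eef_rot: [[0.989, 0.145, 0.0], [0.145, -0.989, -0.0], [0.0, 0.0, -1.0]]
contact_force: [0.9, -0.1, -4.9]
width: 0.0106
grip_force: 45.0
```

Emit:
carry_out(motion=[{"rot":[0,0,0],"dp":[0,0,0],"grip":1},{"rot":[0,0,0],"dp":[0,0,0],"grip":1},{"rot":[0,0,0],"dp":[0,0,0],"grip":1},{"rot":[0,0,0],"dp":[0,0,0],"grip":1}])

```text
clock: 7.38
tool_pos: [0.5544, -0.0312, 0.2908]
eef_rot: [[0.989, 0.145, 0.0], [0.145, -0.989, 0.0], [0.0, -0.0, -1.0]]
contact_force: [-0.2, 0.1, -5.3]
width: 0.0107
grip_force: 45.0
```

```bash
python3 - <<'E'
from h import *
j,m=snap('side','side4.png');i,m=snap('wrist','wrist4.png')
s=monitor.sense(); print(s['clock'],s['tool_pos'],s['joint_vel'],s['contact_force'],s['grip_force'])
cv2.imwrite('pics/c4.png',np.hstack([cv2.resize(j[150:300,150:310],(400,375)),cv2.resize(i[:300],(400,375))])[:,:,::-1])
E
```

```text
7.475 [ 0.55438449 -0.03120013  0.29071838] [-0.10989099  0.12992791 -0.07213433 -0.00775342 -0.01989294  0.08018618] [ 0.43305324  1.10170632 -4.46577141] 44.996142983436584
```

View pics/c4.png

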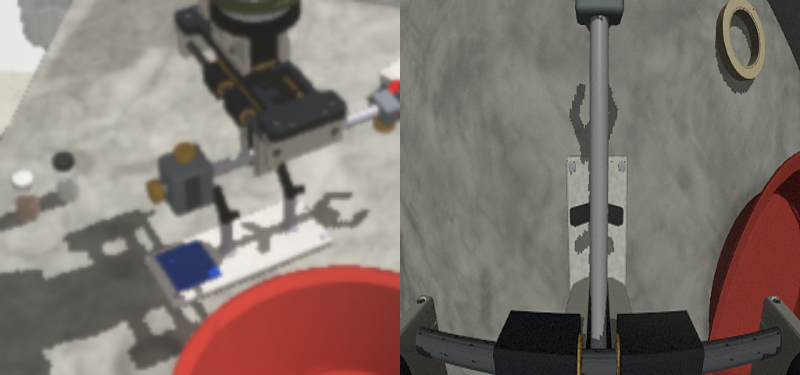

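The crops show the clamp level above the forks and lined up with the plate, with the head over the blue pad and nothing touching.

```bash
python3 -c "
from workcell import r; print(r.finish_job())"
```

```text
the job is handed in; nothing more can be done
None
```

I handed the job in with the clamp arm held level and still at its balance point, about 5 cm above the seat and lined up with the forks, head on the blue pad's side; my last images showed nothing touched, but the hand-in returned no verdict.

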